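# Swing the desk lamp's light bar over the clipboard

### The arm

A 7-joint arm with a two-finger parallel gripper is mounted at the origin on the work surface. World frame = base frame: x ahead of the robot, y to its left, z up, the work surface at z = 0. Lengths are in m, angles in rad, forces in N, time in s.
With the tool pointing down it reaches from about 0.425 to 0.875 m from the base axis. Payload 4.7 kg.
Tool frame: the origin (TCP) lies between the finger pads; the fingertips stand 19 mm ahead of it and the grasp point (between the pads) is the TCP; z points along the fingers, y is the direction in which the jaws open and shut (so a half turn about z gives the same grasp; the last joint's range is limited). The gripper opens to 87 mm and grips with 3 to 60 N. Pads are 19 mm wide; open, the fingers measure 117 mm over their backs; the gripper's body (75 mm by 190 mm) begins 51 mm behind the grasp point.
Start: joints at [-1.235, 0.321, -0.07, 1.45, 0.023, 1.371, -0.057], TCP at [0.206, 0.617, 0.242] pointing down, gripper open.
Joint ranges: [-2.86, 2.86], [-0.3, 2.09], [-1.38, 1.24], [0.06, 2.45], [-1.56, 4.7], [0.09, 2.05], [-2.69, 2.69]. Speed limits (rad/s): [2.57, 2.57, 3.14, 3.14, 3.14, 3.14, 3.14].

### API

Orientations are given as a unit quaternion [x, y, z, w].
In Python, from bench import state, snapshot, camera_info, sign_off gives the robot as it stands. The module is installed in compiled form; this text tells all that it offers.
- The arm moves only by the shell command python3 -m creep 'ROWS'. ROWS is JSON, a list of rows, each an object with "delta_pos": the shift along the world's x, y, z in units of 30 mm (1.0 is 30 mm), a list of three; "twist": the turn, a rotation vector about the world's x, y, z in units of 6 degrees (1.0 is 6 degrees), a list of three; "fingers": the gripper's target within -1 to 1 (fully open at 1, half-way at 0, shut at -1). In form: [{"delta_pos": [tx, ty, tz], "twist": [rx, ry, rz], "fingers": fingers}, ...]. A call has 1 to 8 rows; each row is the pose to reach, as a shift and turn from the pose measured when the call began; what a row does not reach only later rows make up. A row lasts 1/12 s, in which the tool goes at most 41.7 mm and 7.16 degrees, less where a joint would pass 70% of its speed; a pose out of reach is approached as far as the arm can. A call with a gripper value outside its range is refused whole. The fingers move at their own pace and stop on an object; the grip force is fixed at half the most. Time passes only in rows, so rows that repeat a pose let the fingers close. It gives the time, the measured TCP pose, the force and the opening at its end, in the units of the state.
- state(): the state, without advancing time (a new reading comes with each control period).
- snapshot(name): name is "scene" or "top" or "wrist"; returns (picture, depth): 384x512x3 uint8, red, green, blue; 384x512 float32, m along the optical axis (not along the pixel's ray), 0 where there is no reading.
- camera_info(name): a dict with "intrinsics" (3x3 intrinsics, pixels), "camera_from_world" (4x4, takes a point from world to camera coordinates). Camera axes: x right, y down, z forward; pixel columns grow to the right and rows downward; lengths in m; the calibration is good to about 2 mm. A picture is of the moment at which its call begins: read the wrist's pose just before it. camera_info takes no time and is no camera call; for the wrist camera it gives the pose at the moment of the call.
- sign_off(): hands the job in, once; it reports no verdict.
The state is a dict: "time_s": time; "joints": joint angles; "qd": joint speeds; "effort": joint torques, N m; "tool_pos": TCP position; "orientation": TCP orientation; "wrist_force": force on the tool from outside, world axes, zero at the start; "wrist_torque": the same for the moment, N m; "width": finger opening in m.
Only numpy, scipy, OpenCV 4.12 (cv2) and the standard library are available. Lean on these libraries where they do the work, as an engineer would, in place of code of your own. Each camera call takes 0.05 s, during which the arm holds its last target. There are 200 camera calls.

### The job

The desk lamp's long light bar is not over the form on the clipboard. Swing the bar round by pushing it sideways near its free end, so that it runs right over the middle of the clipboard, with the lamp left standing on its own. The lamp's heavy foot must stay on the desk where it stands (it turns on the spot, a creep of two or three centimetres is fine); do not lift or tip the lamp, and leave the mouse, remote control, marker pen, mug and stapler where they are.

Things in the scene. Friction and masses are not known exactly. Their poses are not given: they have to be found in the camera images.
- lamp: Loose dark desk lamp, 0.8 kg, nothing hinged: round foot 150 mm across, 19 mm high, on rubber pads; stem 18 mm across at its centre; on it a level light bar along the lamp's x axis. Origin: centre of the foot's underside, z up. The bar starts 40 mm beyond the stem at +x; its free end is 320 mm from the stem axis at -x. A 1 to 3 N sideways push near the free end turns the lamp on its foot.
- lamp_tip (a point): Centre of the free end of the light bar, 320 mm from the stem axis along the lamp's -x axis, 158 mm above the desk; same axes as the lamp. The bar is 36 mm wide (y) and 16 mm thick, its underside 150 mm and its top 166 mm above the desk.
- clipboard_mid (a point): Middle of the fixed brown clipboard, on its white ruled form, 5 mm above the desk. It lies flat, 230 mm (its x) by 160 mm by 4 mm, a steel clip at its +x end, to the left or right of the bar, its middle 200 to 300 mm from the lamp's stem axis. The blue mat on the bar's other side is a mouse mat.
- mouse: Bystander: black computer mouse 108 x 60 x 34 mm lying on the mouse mat; origin centre of underside.
- remote: Bystander: black remote control 150 x 42 x 18 mm lying on the mouse mat; origin centre of underside.
- marker: Bystander: slim flat-sided marker pen 125 x 13 x 12 mm lying on the clipboard; origin centre of underside.
- mug: Bystander: white mug 80 mm across, 95 mm high, standing to the right of the lamp; origin centre of underside.
- stapler: Bystander: black stapler 140 x 36 x 48 mm, to the left of the lamp; origin centre of underside.

How it is judged:
At the end, for the whole second after the job is handed in: Seen from above, the bar's centre line passes within 30 mm of the middle of the clipboard, with the clipboard on the free end's side of the stem; the centre of the lamp's foot is within 40 mm of where it started; the lamp stands upright (within 0.05 rad) and at rest (y of clipboard_mid in the frame of lamp between -0.03 and 0.03 m and x of clipboard_mid in the frame of lamp below -0.1 m and distance of lamp from where it was at the start of the episode below 0.04 m and angle between lamp's own z axis and vertical below 0.05 rad and linear speed of lamp below 0.01 m/s and angular speed of lamp below 0.05 rad/s); the robot touches nothing.
It fails at once if the lamp is tipped (more than 0.25 rad) (angle between lamp's own z axis and vertical above 0.25 rad).
It fails at once if the lamp is lifted off the desk (more than 20 mm) (height (world z) of lamp above 0.02 m).
It fails at once if the mouse, remote, marker, mug or stapler is displaced by more than 30 mm (distance of any of mouse, remote, marker, mug, stapler from where it was at the start of the episode above 0.03 m).
It also fails if it takes over 38 s, if anything falls off the work surface, if the arm or the gripper's body presses on something with over 40 N, if the wrist force passes 120 N, or if a joint passes its speed limit or range.

## Working session

There is one attempt and no reset: what is moved stays moved. The work goes in short steps, Python scripts to look and compute and a shell command to move; the robot and the scene stay as the last step left them, time stands still between calls to the robot, and variables do not carry over. Pictures are saved under pics/ and viewed, about 8 in all and at most 12, crops included, and the job is handed in when it is done.

```bash
mkdir -p pics; cat > h.py <<'E'
import numpy as np, cv2
from bench import state, snapshot, camera_info, sign_off
def pts(name, depth):
    c=camera_info(name); K=np.array(c["intrinsics"]); T=np.linalg.inv(np.array(c["camera_from_world"]))
    v,u=np.mgrid[:depth.shape[0],:depth.shape[1]]
    P=np.stack([(u-K[0,2])/K[0,0]*depth,(v-K[1,2])/K[1,1]*depth,depth],-1)
    W=P@T[:3,:3].T+T[:3,3]; W[depth==0]=np.nan
    return W
E
python3 - <<'E'
from h import *
s=state(); print(s)
ims=[]
for n in("top","scene"):
    p,d=snapshot(n); np.savez(f"{n}0.npz",p=p,d=d,W=pts(n,d)); cv2.imwrite(f"pics/{n}0.png",p[...,::-1])
W=np.load("top0.npz")["W"]; z=W[...,2]
m=((z>.145)&(z<.172)).astype(np.uint8)
n,l,st,c=cv2.connectedComponentsWithStats(m)
for i in range(1,n):
    if st[i,4]>60:
        q=W[l==i]; print(st[i],cv2.minAreaRect(q[:,:2].astype(np.float32)*1000),q.mean(0))
E
```

```text
{'time_s': 0.0, 'joints': array([-1.23490997,  0.32183689, -0.07006254,  1.45169643,  0.02261007,
        1.37077676, -0.05692353]), 'qd': array([-0.00066692, -0.0001722 ,  0.00114608,  0.00038994, -0.00047991,
       -0.0003335 ,  0.00022576]), 'effort': array([-4.84288521e-04, -4.91303623e+01, -4.04192191e-01, -3.12518585e+01,
       -6.37948955e-02,  4.42772184e-02,  1.90693208e-04]), 'tool_pos': array([0.20546741, 0.6161221 , 0.24044152]), 'orientation': array([ 1.60205528e-01,  9.87083207e-01, -9.60492466e-04, -9.75385992e-05]), 'wrist_force': array([ 0.52128429,  0.03757658, -0.33880478]), 'wrist_torque': array([0.02157018, 0.02865877, 0.00720925]), 'width': 0.08700019487885732}
[   0   86   56   55 2887] ((816.7694091796875, 835.1729125976562), (200.0198211669922, 198.5384521484375), 0.9704608917236328) [0.81513029 0.83010988 0.15977777]
[250 150  25 101 969] ((524.5032348632812, -23.809280395507812), (36.01081848144531, 359.5936584472656), 82.2227783203125) [ 0.52019889 -0.02317424  0.16607988]
```

View pics/top0.png

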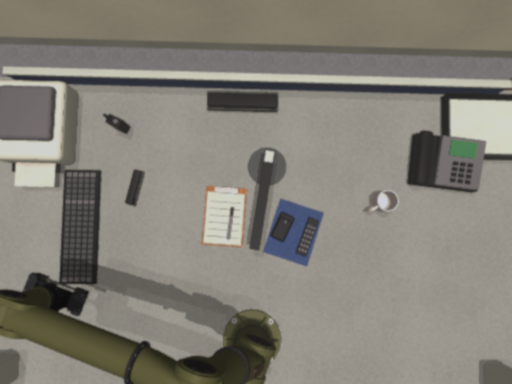

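View pics/scene0.png

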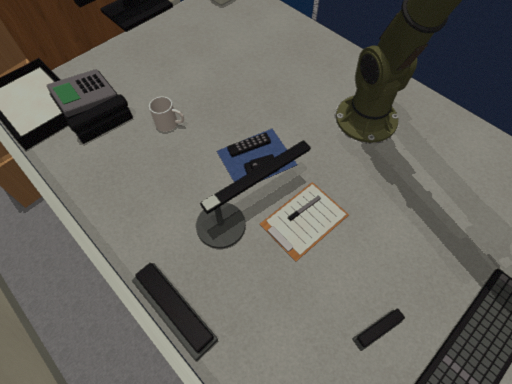

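The top view has world x up and y to the left. It shows the bar from about (268,155) to its free end at (255,248), the clipboard to its left (+y) at about (224,216), and the mat to its right. The scene view agrees with this. Next I work out the angles.

```bash
cat >> h.py <<'E'
def lamp(W):
    z=W[...,2]; m=((z>.145)&(z<.172)&(abs(W[...,1])<.4)&(W[...,0]>.25)).astype(np.uint8)
    n,l,st,c=cv2.connectedComponentsWithStats(m); i=1+np.argmax(st[1:,4])
    q=W[l==i][:,:2].astype(np.float32)
    b=cv2.boxPoints(cv2.minAreaRect(q*1000))/1000
    e=sorted([(np.linalg.norm(b[k]-b[(k+1)%4]),(b[k]+b[(k+1)%4])/2) for k in range(4)],key=lambda t:t[0])[:2]
    a,t=sorted([x[1] for x in e],key=lambda p:-p[0])   # a = stem-side end, t = tip
    L=np.linalg.norm(a-t); u=(a-t)/L
    return t,t+.32*u,u,L,st[i,4]
def report(W,C):
    t,s,u,L,n=lamp(W); r=C-s
    print("tip",t.round(3),"stem",s.round(3),"ang",np.degrees(np.arctan2(-u[1],-u[0])).round(1),"len",L.round(3),n,
          "clip x,y in lamp",(r@u).round(3),(u[0]*r[1]-u[1]*r[0]).round(3))
    return t,s,u
E
python3 - <<'E'
from h import *
f=np.load("top0.npz");p,W=f["p"],f["W"]
hsv=cv2.cvtColor(p,cv2.COLOR_RGB2HSV)
m=((hsv[...,0]<18)&(hsv[...,1]>130)).astype(np.uint8); m[:,:180]=0;m[:,256:]=0;m[:170]=0;m[260:]=0
q=W[m>0]; q=q[q[:,2]<.03]; r=cv2.minAreaRect(q[:,:2].astype(np.float32)*1000); print(len(q),r,np.median(q[:,2]))
C=np.array(r[0])/1000; np.save("C.npy",C)
t,s,u=report(W,C)
# foot: dark disc check
g=W[...,2]; mm=(g>.012)&(g<.026)&(np.hypot(W[...,0]-s[0],W[...,1]-s[1])<.1); print("foot", cv2.minEnclosingCircle(W[mm][:,:2].astype(np.float32)))
d=C-s; d/=np.linalg.norm(d); print("want ang",np.degrees(np.arctan2(d[1],d[0])),"dist",np.linalg.norm(C-s))
for R in(.2,.22,.24,.26):print(R,"now",s-R*u,"goal",s+R*d)
E
```

```text
46 ((570.8344116210938, 114.76571655273438), (151.01658630371094, 15.51613712310791), 85.47017669677734) 0.004573977944139496
tip [0.346 0.001] stem [ 0.663 -0.043] ang 172.2 len 0.36 969 clip x,y in lamp -0.113 0.144
foot ((0.6563029885292053, -0.046358492225408554), 0.08080711215734482)
want ang 120.44051388174276 dist 0.18273675144187956
0.2 now [ 0.46525645 -0.01571747] goal [0.5620881  0.12964932]
0.22 now [ 0.4454404  -0.01301104] goal [0.55195523 0.14689244]
0.24 now [ 0.42562437 -0.01030461] goal [0.54182236 0.16413555]
0.26 now [ 0.40580836 -0.00759817] goal [0.53168949 0.18137866]
```

```bash
python3 - <<'E'
from h import *
f=np.load("top0.npz");p,W=f["p"],f["W"]
hsv=cv2.cvtColor(p,cv2.COLOR_RGB2HSV)
m=(((hsv[...,0]<18)&(hsv[...,1]>70))|((hsv[...,2]>200)&(hsv[...,1]<60))).astype(np.uint8); m[:,:190]=0;m[:,249:]=0;m[:175]=0;m[256:]=0
n,l,st,c=cv2.connectedComponentsWithStats(m); i=1+np.argmax(st[1:,4]); q=W[l==i]; q=q[q[:,2]<.03]; r=cv2.minAreaRect(q[:,:2].astype(np.float32)*1000); print(st[i],len(q),r)
C=np.array(r[0])/1000; np.save("C.npy",C)
t,s,u=report(W,C)
d=C-s; d/=np.linalg.norm(d); print("want ang",np.degrees(np.arctan2(d[1],d[0])),"dist",np.linalg.norm(C-s))
for a in(172.2,165,160,155,150,145,140,135):
    e=np.array([np.cos(np.radians(a)),np.sin(np.radians(a))]); nn=np.array([-e[1],e[0]])
    print(a,"x=.44 R",((.44-s[0])/e[0]).round(3),"R=.24 contact TCP (offset +33mm)",(s+.24*e+.033*nn).round(3))
E
```

```text
[ 202  186   45   61 1559] 1551 ((465.36151123046875, 119.8281021118164), (161.684814453125, 230.2689666748047), 87.51100158691406)
tip [0.346 0.001] stem [ 0.663 -0.043] ang 172.2 len 0.36 969 clip x,y in lamp -0.218 0.134
want ang 140.6128793290485 dist 0.2562574487469149
172.2 x=.44 R 0.226 R=.24 contact TCP (offset +33mm) [ 0.421 -0.043]
165 x=.44 R 0.231 R=.24 contact TCP (offset +33mm) [ 0.423 -0.013]
160 x=.44 R 0.238 R=.24 contact TCP (offset +33mm) [0.427 0.008]
155 x=.44 R 0.247 R=.24 contact TCP (offset +33mm) [0.432 0.029]
150 x=.44 R 0.258 R=.24 contact TCP (offset +33mm) [0.439 0.049]
145 x=.44 R 0.273 R=.24 contact TCP (offset +33mm) [0.448 0.068]
140 x=.44 R 0.292 R=.24 contact TCP (offset +33mm) [0.458 0.086]
135 x=.44 R 0.316 R=.24 contact TCP (offset +33mm) [0.47  0.104]
```

The clipboard measures 162 x 230 mm, which matches its given size. The bar has to turn from 172.2° to 140.6°, a 31.6° swing towards +y. I'll fly over to the −y side, staying above the bar.

```bash
python3 -m creep '[{"delta_pos":[0.7,-1,0.2],"twist":[0,0,0],"fingers":-1},{"delta_pos":[1.4,-2,0.3],"twist":[0,0,0],"fingers":-1},{"delta_pos":[2.1,-3.1,0.3],"twist":[0,0,0],"fingers":-1},{"delta_pos":[2.9,-4.2,0.3],"twist":[0,0,0],"fingers":-1},{"delta_pos":[3.7,-5.3,0.3],"twist":[0,0,0],"fingers":-1},{"delta_pos":[4.5,-6.4,0.3],"twist":[0,0,0],"fingers":-1},{"delta_pos":[5.3,-7.5,0.3],"twist":[0,0,0],"fingers":-1},{"delta_pos":[6,-8.5,0.3],"twist":[0,0,0],"fingers":-1}]'
```

```text
time_s: 0.77
tool_pos: [0.3868, 0.3585, 0.2493]
orientation: [0.161, 0.987, -0.001, -0.0]
wrist_force: [0.8, 0.4, -0.5]
width: 0.0418
```

Target is (0.445, −0.11), so the remaining shift is (1.9, −15.6).

```bash
python3 -m creep '[{"delta_pos":[0.6,-1,0],"twist":[0,0,0],"fingers":-1},{"delta_pos":[1.2,-2,0],"twist":[0,0,0],"fingers":-1},{"delta_pos":[1.9,-3.1,0],"twist":[0,0,0],"fingers":-1},{"delta_pos":[1.9,-4.2,0],"twist":[0,0,0],"fingers":-1},{"delta_pos":[1.9,-5.3,0],"twist":[0,0,0],"fingers":-1},{"delta_pos":[1.9,-6.4,0],"twist":[0,0,0],"fingers":-1},{"delta_pos":[1.9,-7.5,0],"twist":[0,0,0],"fingers":-1},{"delta_pos":[1.9,-8.6,0],"twist":[0,0,0],"fingers":-1}]'
python3 -m creep '[{"delta_pos":[0,-1,0],"twist":[0,0,0],"fingers":-1},{"delta_pos":[0,-2,0],"twist":[0,0,0],"fingers":-1},{"delta_pos":[0,-3.1,0],"twist":[0,0,0],"fingers":-1},{"delta_pos":[0,-4.2,0],"twist":[0,0,0],"fingers":-1},{"delta_pos":[0,-5.3,0],"twist":[0,0,0],"fingers":-1},{"delta_pos":[0,-6.3,0],"twist":[0,0,0],"fingers":-1},{"delta_pos":[0,-7,0],"twist":[0,0,0],"fingers":-1},{"delta_pos":[0,-7,0],"twist":[0,0,0],"fingers":-1}]'
```

```text
time_s: 1.43
tool_pos: [0.4433, 0.0987, 0.2489]
orientation: [0.161, 0.987, -0.001, -0.0]
wrist_force: [0.2, -0.3, 0.2]
width: 0.0007
time_s: 2.1
tool_pos: [0.4424, -0.1165, 0.249]
orientation: [0.165, 0.986, -0.002, -0.0]
wrist_force: [-0.5, -0.7, -0.1]
width: 0.0005
```

```bash
python3 -m creep '[{"delta_pos":[0,0,-1],"twist":[0,0,0],"fingers":-1},{"delta_pos":[0,0,-2],"twist":[0,0,0],"fingers":-1},{"delta_pos":[0,0,-2.8],"twist":[0,0,0],"fingers":-1},{"delta_pos":[0,0,-3.3],"twist":[0,0,0],"fingers":-1},{"delta_pos":[0,0.5,-3.3],"twist":[0,0,0],"fingers":-1},{"delta_pos":[0,1,-3.3],"twist":[0,0,0],"fingers":-1},{"delta_pos":[0,1.4,-3.3],"twist":[0,0,0],"fingers":-1},{"delta_pos":[0,1.6,-3.3],"twist":[0,0,0],"fingers":-1}]'
python3 - <<'E'
from h import *
print(state()["wrist_force"])
p,d=snapshot("top"); cv2.imwrite("pics/top1.png",cv2.resize(p[120:300,160:400,::-1],None,fx=3,fy=3))
E
```

```text
time_s: 2.77
tool_pos: [0.442, -0.0661, 0.1495]
orientation: [0.163, 0.987, -0.002, -0.001]
wrist_force: [1.1, 0.1, 0.2]
width: 0.0005
[1.06344273 0.1330077  0.23101265]
```

View pics/top1.png

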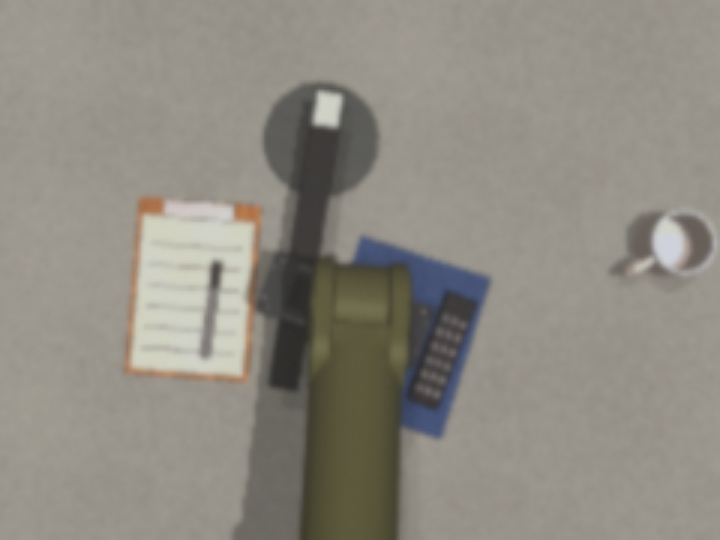

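The fingers sit just right of the bar and the lamp is undisturbed. I'll push slowly in +y.

```bash
python3 -m creep '[{"delta_pos":[0,0.2,0],"twist":[0,0,0],"fingers":-1},{"delta_pos":[0,0.4,0],"twist":[0,0,0],"fingers":-1},{"delta_pos":[0,0.6,0],"twist":[0,0,0],"fingers":-1},{"delta_pos":[0,0.8,0],"twist":[0,0,0],"fingers":-1},{"delta_pos":[0,1,0],"twist":[0,0,0],"fingers":-1},{"delta_pos":[0,1.2,0],"twist":[0,0,0],"fingers":-1},{"delta_pos":[0,1.4,0],"twist":[0,0,0],"fingers":-1},{"delta_pos":[0,1.6,0],"twist":[0,0,0],"fingers":-1}]'
python3 -m creep '[{"delta_pos":[0,0.2,0],"twist":[0,0,0],"fingers":-1},{"delta_pos":[0,0.4,0],"twist":[0,0,0],"fingers":-1},{"delta_pos":[0,0.6,0],"twist":[0,0,0],"fingers":-1},{"delta_pos":[0,0.8,0],"twist":[0,0,0],"fingers":-1},{"delta_pos":[0,1,0],"twist":[0,0,0],"fingers":-1},{"delta_pos":[0,1.2,0],"twist":[0,0,0],"fingers":-1},{"delta_pos":[0,1.2,0],"twist":[0,0,0],"fingers":-1}]'
python3 - <<'E'
from h import *
print(state()["wrist_force"])
p,d=snapshot("top"); cv2.imwrite("pics/top2.png",cv2.resize(p[120:300,160:400,::-1],None,fx=3,fy=3))
report(pts("top",d),np.load("C.npy"))
E
```

```text
time_s: 3.48
tool_pos: [0.4423, -0.0173, 0.1497]
orientation: [0.163, 0.987, -0.002, -0.0]
wrist_force: [0.7, -1.4, 0.5]
width: 0.0006
time_s: 4.07
tool_pos: [0.4422, 0.0202, 0.1496]
orientation: [0.162, 0.987, -0.001, -0.001]
wrist_force: [0.7, 0.1, -0.5]
width: 0.0007
[ 0.70876264  0.12480423 -0.45696412]
tip [0.49  0.033] stem [ 0.783 -0.095] ang 156.4 len 0.224 570 clip x,y in lamp -0.377 0.07
```

View pics/top2.png

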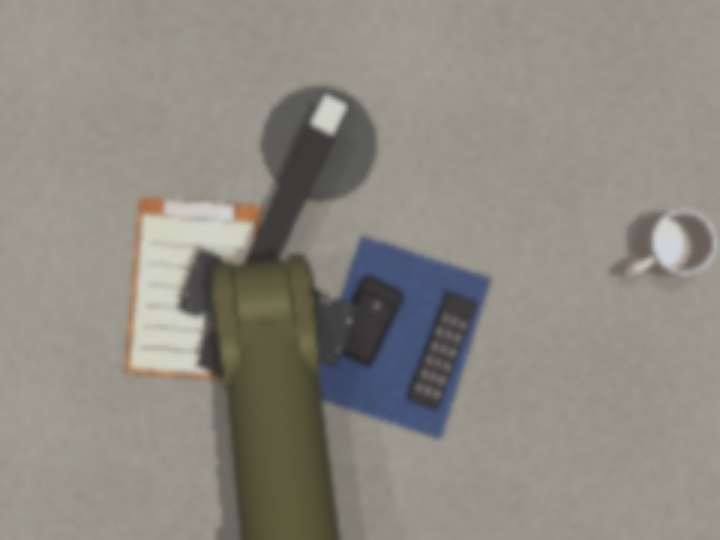

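The bar follows the push and is now at 156.4°. The foot has stayed put: the stem computed from the visible near end is about (0.658, −0.041). I estimate the final TCP y at about 0.098, so I'll go most of the way and measure again.

```bash
sed -i 's/return t,t+.32\*u,u,L/return t,a-.04*u,u,L/' h.py
python3 -m creep '[{"delta_pos":[0,0.25,0],"twist":[0,0,0],"fingers":-1},{"delta_pos":[0,0.5,0],"twist":[0,0,0],"fingers":-1},{"delta_pos":[0,0.8,0],"twist":[0,0,0],"fingers":-1},{"delta_pos":[0,1.1,0],"twist":[0,0,0],"fingers":-1},{"delta_pos":[0,1.4,0],"twist":[0,0,0],"fingers":-1},{"delta_pos":[0,1.7,0],"twist":[0,0,0],"fingers":-1},{"delta_pos":[0,2,0],"twist":[0,0,0],"fingers":-1},{"delta_pos":[0,2.2,0],"twist":[0,0,0],"fingers":-1}]'
python3 -m creep '[{"delta_pos":[0,0.1,0],"twist":[0,0,0],"fingers":-1},{"delta_pos":[0,0.1,0],"twist":[0,0,0],"fingers":-1}]'
python3 - <<'E'
from h import *
p,d=snapshot("top")
report(pts("top",d),np.load("C.npy"))
E
```

```text
time_s: 4.78
tool_pos: [0.442, 0.0871, 0.1496]
orientation: [0.162, 0.987, -0.001, -0.001]
wrist_force: [0.4, -0.7, 0.4]
width: 0.0006
time_s: 4.95
tool_pos: [0.4419, 0.0913, 0.1495]
orientation: [0.161, 0.987, -0.001, -0.001]
wrist_force: [0.2, -0.3, 0.1]
width: 0.0004
tip [0.491 0.094] stem [ 0.652 -0.037] ang 141.1 len 0.248 618 clip x,y in lamp -0.244 0.004
```

The bar is now 4 mm from the clipboard's middle. I'll back off in −y, then rise and move clear so I can check it unobstructed.

```bash
python3 -m creep '[{"delta_pos":[0,-0.4,0],"twist":[0,0,0],"fingers":-1},{"delta_pos":[0,-1,0],"twist":[0,0,0],"fingers":-1},{"delta_pos":[0,-2,0],"twist":[0,0,0],"fingers":-1},{"delta_pos":[0,-2.6,0],"twist":[0,0,0],"fingers":-1},{"delta_pos":[0,-3,0.8],"twist":[0,0,0],"fingers":-1},{"delta_pos":[0,-3.2,1.8],"twist":[0,0,0],"fingers":-1},{"delta_pos":[0,-3.2,2.8],"twist":[0,0,0],"fingers":-1},{"delta_pos":[0,-3.2,3.4],"twist":[0,0,0],"fingers":-1}]'
python3 -m creep '[{"delta_pos":[0,-1,0],"twist":[0,0,0],"fingers":-1},{"delta_pos":[0,-2,0],"twist":[0,0,0],"fingers":-1},{"delta_pos":[0,-3,0],"twist":[0,0,0],"fingers":-1},{"delta_pos":[0,-4,0],"twist":[0,0,0],"fingers":-1},{"delta_pos":[0,-5,0],"twist":[0,0,0],"fingers":-1},{"delta_pos":[0,-5.6,0],"twist":[0,0,0],"fingers":-1},{"delta_pos":[0,-5.8,0],"twist":[0,0,0],"fingers":-1},{"delta_pos":[0,-5.8,0],"twist":[0,0,0],"fingers":-1}]'
python3 - <<'E'
from h import *
p,d=snapshot("top"); cv2.imwrite("pics/top3.png",cv2.resize(p[120:300,160:400,::-1],None,fx=3,fy=3))
report(pts("top",d),np.load("C.npy")); report(np.load("top0.npz")["W"],np.load("C.npy"))
E
```

```text
time_s: 5.67
tool_pos: [0.4426, -0.0075, 0.2545]
orientation: [0.163, 0.987, -0.0, 0.001]
wrist_force: [0.7, -0.4, -0.7]
width: 0.0007
time_s: 6.33
tool_pos: [0.4418, -0.1838, 0.2545]
orientation: [0.165, 0.986, -0.0, 0.001]
wrist_force: [-0.7, 0.4, 0.1]
width: 0.0007
tip [0.403 0.163] stem [ 0.652 -0.037] ang 141.2 len 0.36 971 clip x,y in lamp -0.244 0.005
tip [0.346 0.001] stem [ 0.663 -0.043] ang 172.2 len 0.36 969 clip x,y in lamp -0.218 0.134
```

View pics/top3.png

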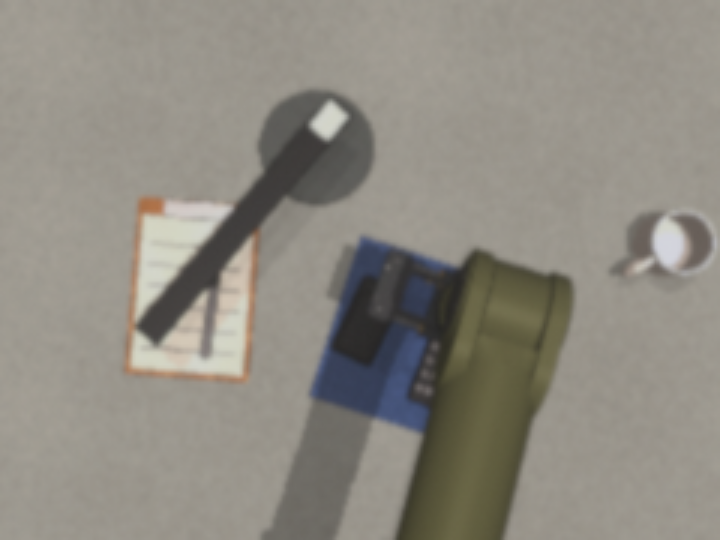

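The full bar is visible and crosses the clipboard. The foot crept about 12 mm, the mouse, remote, marker and mug look unmoved, and the arm is clear at z = 0.25 m. I'm handing in.

```bash
python3 -c "
from h import *
print(np.abs(state()['qd']).max()); print(sign_off())"
```

```text
0.039896679107554324
the job is handed in; nothing more can be done
None
```

The lamp's light bar now runs over the middle of the clipboard, and I have handed the job in. With the gripper shut, I pushed the bar sideways in +y. Contact was about 0.23 to 0.29 m from the stem, because the very tip was out of the arm's reach at the start. I then backed off and moved the arm clear, finishing at about 6.3 s.

**Last checks, from the top camera with the full bar in view:**

| Check | Measured | Limit |
|---|---|---|
| Bar centre line to clipboard middle | 5 mm | 30 mm |
| Clipboard middle along the lamp's x axis | −0.244 m (free-end side) | below −0.1 m |
| Creep of the foot | about 13 mm | 40 mm |

- **Lamp:** the bar turned from 172° to 141°. It measured the same just before and after I let go, so it stayed put. I did not measure its tilt separately, but its full 360 mm length still showed at bar height.
- **Bystanders:** the mouse, remote, marker and mug looked unmoved in the pictures. I did not measure them, and the stapler was outside the last cropped pictures, though nothing went near it at desk height.
- **One reading that disagreed:** while the arm hid the bar's tip, one measurement put the stem about 0.12 m off. I switched to measuring from the stem end of the bar, and later readings agreed.

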